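# Reset a latched length stop and butt a turning blank against it

### The arm

A 6-joint arm with a two-finger parallel gripper is mounted at the origin on the work surface. World frame = base frame: x ahead of the robot, y to its left, z up, the work surface at z = 0. Lengths are in m, angles in rad, forces in N, time in s.
With the tool pointing down it reaches from about 0.35 to 0.925 m from the base axis. Payload 6.4 kg.
Tool frame: the origin (TCP) lies at the very end of the fingers, on their centre line; the grasp point (between the pads) lies 19 mm behind it; z points along the fingers, y is the line along which they close (so a half turn about z gives the same grasp; the last joint's range is limited). The gripper opens to 85 mm and grips with 20 to 120 N. Pads are 22 mm wide; open, the fingers measure 114 mm over their backs; the gripper's body (76 mm by 85 mm) begins 54 mm behind the grasp point. The pads swing forward as they close: fully open they stand 13 mm farther back than shut.
Start: joints at [-1.309, 0.245, 1.558, -0, 1.339, -0.174], TCP at [0.274, -0.589, 0.208] pointing down, gripper open.
Joint ranges: [-3.13, 3.13], [-1.02, 2.26], [0.13, 2.54], [-0.95, 4.09], [0.21, 2.88], [-2.74, 2.74]. Speed limits (rad/s): [2.57, 2.57, 3.14, 3.14, 3.14, 3.14].

### API

Orientations are given as a unit quaternion [x, y, z, w].
In Python, from bench import manip gives the robot as it stands.
- The arm moves only by the tool step_arm, never from a script. Its argument "plan" is a list of rows, each a list of 5 numbers: the opening, from 0 (shut) to 1 (fully open), then the shift along the tool's x, y, z in cm, then the turn about the tool's z in rad. In form: [[jaw, tx, ty, tz, spin], ...]. A call has 1 to 20 rows; each row is the pose to reach, as a shift and turn from the pose commanded when the call began, along the tool's axes at that moment; what a row does not reach only later rows make up. A row lasts 1/10 s, in which the tool goes at most 50 mm and 8.59 degrees, less where a joint would pass 70% of its speed; a pose out of reach is approached as far as the arm can. A call with a gripper value outside its range is refused whole. The fingers move at their own pace and stop on an object; "force" is the grip in N (left out, the last holds). Time passes only in rows, so rows that repeat a pose let the fingers close. It gives the time, the measured TCP pose, the force, the opening and the grip force at its end, in the units of the state.
- manip.state(): the state, without advancing time (a new reading comes with each control period).
- manip.read_camera(name): name is "side" or "top"; returns the picture (420x560x3 uint8, blue, green, red); there is no depth.
- manip.camera_model(name): a dict with "vfov" (degrees; the focal length in pixels is half the picture's height over the tangent of half this angle, whatever the lens; pixels are square), "cx", "cy" (the principal point, pixels), "R" (3x3) and "t" (3): a world point X has camera coordinates R X + t. Camera axes: x right, y down, z forward; pixel columns grow to the right and rows downward; lengths in m; the calibration is good to about 2 mm. A picture is of the moment at which its call begins. camera_model takes no time and is no camera call.
- manip.job_done(): hands the job in; it is judged then, once.
Trained networks look in the newest picture that a camera, given by its name, has taken for a name from the list of things; names that differ only in an ending like _2 or _b are one class to them, and where a whole thing is asked for, a point or a joint stands for the part that bears it (a point fixed in the world has none). Each returns a list of dicts, best first, with "conf" (0 to 1); they miss things now and then, are a little off and sometimes report something else, mostly with a low value. They report only what shows in the picture. A call takes as long as a camera call. They do not tell look-alikes from the thing itself.
- manip.look_for(camera, target): "rect" ([left, top, width, height] in pixels, round what is visible of it).
- manip.masks_of(camera, target): "region" (420x560 bool, what is visible of it) and "rect" ([left, top, width, height] in pixels, round what is visible of it).
The state is a dict: "time": time; "joints": joint angles; "qd": joint speeds; "effort": joint torques, N m; "ee_pos": TCP position; "ee_rot": TCP orientation; "wrist_force": force on the tool from outside, world axes, zero at the start; "wrist_torque": the same for the moment, N m; "finger_gap": finger opening in m; "gripper_force": force on a finger pad.
Only numpy, scipy, OpenCV 4.12 (cv2) and the standard library are available. Lean on these libraries where they do the work, as an engineer would, in place of code of your own. Each camera call takes 0.05 s, during which the arm holds its last target. There are 200 camera calls.

### The job

The length stop on the fence is still in its parking bay. Move it along the rail to the next notch, where its latch tab must click up and lock again, without forcing it. Then bring the square blank snug along the fence with its end butted against the stop, and leave the other things where they are.

Things in the scene. Friction and masses are not known exactly. Their poses are not given: they have to be found in the camera images.
- fence: Fixed fence. Wooden bed 235 x 440 x 12 mm (x -120 to +115, y -220 to +220 mm of the origin) carrying an aluminium rail of the same length, x +30 to +70 mm, top 60 mm above the table. The rail's face at x = +30 mm, looking to -x, is the fence face. Origin: on the table, under the bed's middle. x from bed to rail, y along the rail, z up.
- carriage (a joint): Travel of the black stop carriage along the rail towards +y of the fence, m; its middle is at fence x = 50 mm, y = 50 mm + travel. Limits -0.020 and 0.115; sliding friction about 2.5 N. Starts at 0 to 0.012, with some play, in a 40 mm wide parking bay. The next notch lies at 0.055 to 0.071, the one beyond it (too far) at 0.095 to 0.111.
- notch_guess (a point): Mean place of the next notch, fixed to the fence. The notched steel bar behind the rail (x +84 to +108 mm, top 84 mm high) sits up to 8 mm either way along y, unknown, so feel or see it: a 30 mm tooth is centred 22 mm before the notch, a 26 mm tooth 20 mm after it; the notch is 14 mm wide. The tab's 8 mm blade, at the carriage's middle, locks in it with 3 mm play each way.
- tab (a joint): Latch tab on the carriage, how far it is pressed down, m: 0 up, 0.012 right down (hard stop). Its blade clears the bar's teeth when pressed more than 8 mm. A spring lifts it, about 5 N at the top, 9 N right down. Under a tooth it stays down 8 mm with nothing pressing it and the carriage still slides; at a notch it springs up.
- tab_top (a point): Middle of the raised tab's upper face, 88 mm above the table; moves with the carriage, not down with the tab. The tab is a ribbed grey plate 52 (x) by 62 mm (y). At its -y and +y ends stand black lugs of the carriage, 44 mm wide in x, 10 mm thick, 17 mm higher than the raised tab, inner faces 35 mm from this point: a closed gripper fits between and can push them.
- stop_face (a point): Middle of the stop plate's -y face, where the blank must butt. The plate is an aluminium blade on the carriage, 8 mm thick, that reaches from the rail over the bed (fence x -50 to +30 mm, 15 to 75 mm above the table). Moves with the carriage; it is at fence y = 5 mm + the carriage's travel. Axes as the fence.
- blank: Square wooden blank, 45 x 160 x 45 mm (x, y, z), 0.16 to 0.32 kg (1.5 to 5 N to slide it), lying on the bed in front of the fence face, on the -y side of the stop, along y or nearly so. Origin: middle of its underside. When it lies snug along the fence its origin is at fence x = +7.5 mm.
- blank_end (a point): Middle of the blank's +y end face (80 mm along y and 22.5 mm up from its origin), the end that must butt against the stop face.
- wax_jar: Low glass jar, 54 mm across, 45 mm high, standing on the bed near its +y end; leave it. Origin: middle of its underside.
- gouge: Turning gouge, 310 mm long, lying on the table behind the fence; leave it. Origin: under the shank by its ferrule.
- oil_tin: Tin 68 mm across, 150 mm high, on the table; leave it. Origin: middle of its underside.
- bowl: Turned bowl 140 mm across, 55 mm high, on the table; leave it. Origin: middle of its underside.
- spindle: Turned spindle standing upright, 68 mm across its foot, 130 mm high; leave it. Origin: middle of its underside.
- offcut: Wooden offcut, 70 x 60 x 40 mm, on the table; leave it. Origin: middle of its underside.
Things that resemble listed ones, but are neither listed nor needed, are in the scene too. There is more than one size of the blank; the one meant has the size given above.

How it is judged:
By the outcome, as a careful person would: the job done as asked, in the order asked, and still so for the second after the job is handed in, with the robot touching nothing.
It also fails if it takes over 61 s, if anything falls off the work surface, if the arm or the gripper's body presses on something with over 40 N, if the wrist force passes 120 N, or if a joint passes its speed limit or range.

## Working session

There is one attempt and no reset: what is moved stays moved. The work goes in short steps, Python scripts to look and compute and a tool call to move; the robot and the scene stay as the last step left them, time stands still between calls to the robot, and variables do not carry over. Pictures are saved under pics/ and viewed, at most 10 in all, crops included, and the job is handed in when it is done.

Besides the shell and the picture viewer there is one more tool, called after "Request:" in YAML: its name, and indented under it one key for each argument. step_arm: Moves the arm, as the interface text tells. Its arguments: {"type":"object","properties":{"plan":{"type":"array"},"force":{"type":"number"}},"required":["plan"]}

```bash
mkdir -p pics
cat > h.py <<'E'
import numpy as np, cv2
from bench import manip
def cam(n):
    m=manip.camera_model(n); f=210/np.tan(np.radians(m['vfov'])/2)
    return f,m['cx'],m['cy'],np.array(m['R']),np.array(m['t'])
def proj(n,X):
    f,cx,cy,R,t=cam(n); c=np.atleast_2d(X)@R.T+t
    return np.c_[cx+f*c[:,0]/c[:,2],cy+f*c[:,1]/c[:,2]]
def ray(n,uv,z):
    f,cx,cy,R,t=cam(n); uv=np.atleast_2d(np.array(uv,float))
    d=np.c_[(uv[:,0]-cx)/f,(uv[:,1]-cy)/f,np.ones(len(uv))]@R
    o=-R.T@t
    return o+d*((z-o[2])/d[:,2])[:,None]
E
python3 - <<'E'
from h import *
for n in ('side','top'):
    im=manip.read_camera(n); cv2.imwrite(f'pics/{n}0.png',im)
    m=manip.camera_model(n); print(n,m['vfov'],m['cx'],m['cy'],np.round(m['R'],3).tolist(),np.round(m['t'],3), 'pos',np.round(-np.array(m['R']).T@m['t'],3))
    for t in ('fence','carriage','tab','blank','stop_face'):
        print(t,[(round(d['conf'],2),np.round(d['rect']).tolist()) for d in manip.look_for(n,t)][:4])
s=manip.state(); print(s['time'],s['ee_pos'],s['ee_rot'],s['wrist_force'])
E
```

```text
side 51.58361405164623 278.8701282776484 215.43820254380685 [[0.684, -0.73, 0.017], [-0.462, -0.452, -0.763], [0.565, 0.514, -0.646]] [-0.354  0.27   1.208] pos [-0.316 -0.757  0.992]
fence [(0.89, [208.0, 183.0, 145.0, 93.0])]
carriage [(0.82, [262.0, 182.0, 27.0, 48.0])]
tab [(0.52, [264.0, 189.0, 19.0, 11.0]), (0.26, [259.0, 184.0, 32.0, 44.0]), (0.18, [162.0, 157.0, 13.0, 19.0])]
blank [(0.88, [244.0, 292.0, 76.0, 62.0]), (0.78, [285.0, 218.0, 51.0, 37.0])]
stop_face [(0.9, [260.0, 181.0, 28.0, 49.0]), (0.37, [360.0, 310.0, 33.0, 27.0])]
top 54.215535559716436 282.2448294050343 210.54745311637717 [[0.013, -1.0, -0.0], [-0.994, -0.012, -0.109], [0.109, 0.002, -0.994]] [-0.019  0.478  1.043] pos [ 0.362 -0.015  1.089]
fence [(0.86, [195.0, 150.0, 177.0, 107.0]), (0.61, [431.0, 152.0, 50.0, 40.0])]
carriage [(0.56, [238.0, 164.0, 42.0, 55.0])]
tab [(0.6, [242.0, 162.0, 30.0, 30.0])]
blank [(0.95, [347.0, 306.0, 87.0, 30.0]), (0.93, [118.0, 268.0, 82.0, 72.0]), (0.64, [296.0, 184.0, 67.0, 32.0])]
stop_face [(0.73, [239.0, 164.0, 38.0, 58.0])]
0.6 [ 0.27439842 -0.58927763  0.20782924] [9.76357917e-01 2.16160163e-01 8.63307373e-06 4.40155306e-05] [-0.56305879 -0.4044715  -0.63566542]
```

View pics/top0.png

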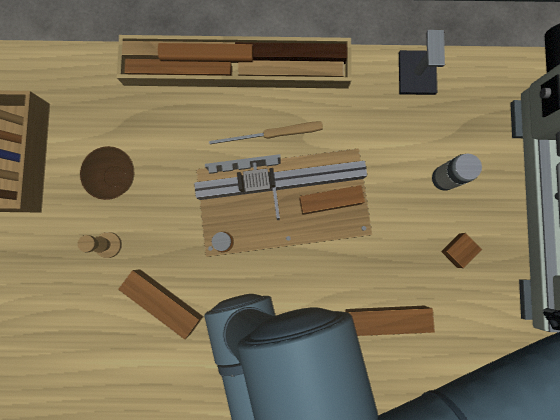

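View pics/side0.png

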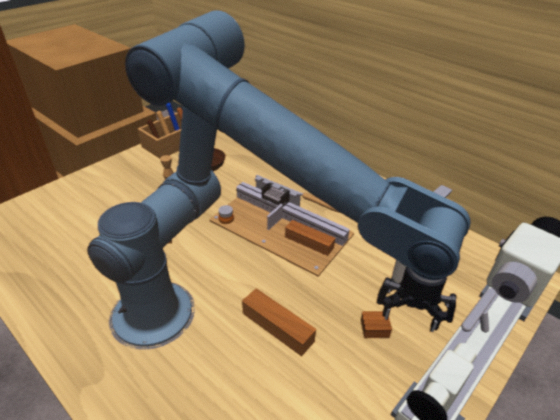

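Candidates for the blank, in the top picture: (332,200) lying on the bed, (160,303) and (390,320) lying loose on the table. The description (on the bed, -y side of the stop) picks (332,200). The carriage is at (257,180), the notched bar at (243,163) and the jar at (222,241). Next I check this in a close crop.

Run:
```python
from h import *
im=cv2.imread('pics/top0.png')[140:265,190:380]
cv2.imwrite('pics/top0c.png',cv2.resize(im,None,fx=4.2,fy=4.2,interpolation=cv2.INTER_CUBIC))
```

```text
(no output)
```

View pics/top0c.png

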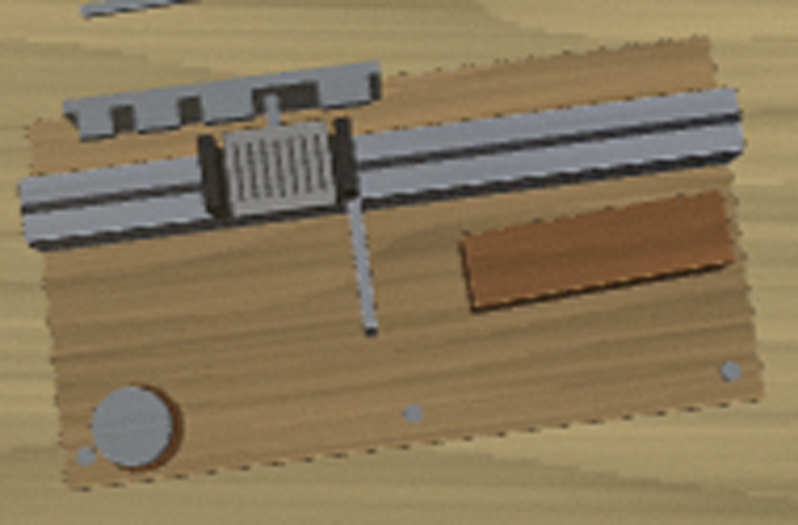

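```bash
cat >> h.py <<'E'
from scipy.optimize import least_squares
def c2p(p): return (np.array(p,float)+.5)/4.2-.5+[190,140]
def T(p,F):
    x,y,a=p; F=np.atleast_2d(F); c,s=np.cos(a),np.sin(a)
    return np.c_[x+c*F[:,0]-s*F[:,1],y+s*F[:,0]+c*F[:,1],F[:,2]]
def Ti(p,W):
    x,y,a=p; W=np.atleast_2d(W); d=W[:,:2]-[x,y]; c,s=np.cos(a),np.sin(a)
    return np.c_[c*d[:,0]+s*d[:,1],-s*d[:,0]+c*d[:,1],W[:,2]]
E
python3 - <<'E'
from h import *
F=np.array([[115,220,12],[115,-220,12],[-120,-220,12],[-120,220,12],[70,220,60],[70,-220,60],[30,220,60],[30,-220,60]])/1e3
P=c2p([[33,120],[712,38],[762,400],[68,488],[18,180],[738,88],[28,240],[742,152]])
r=least_squares(lambda p:(proj('top',T(p,F))-P).ravel(),[.5,0,0],loss='soft_l1')
p=r.x; print('fence',p,np.round((proj('top',T(p,F))-P),1).tolist()); np.save('fence.npy',p)
def f(c,z): return np.round(Ti(p,ray('top',c2p(c),z))*1e3,1)
print('bar back/front corners',f([[64,103],[378,62],[82,138],[380,100]],.084).tolist())
print('notch lips', f([[112,132],[134,130],[180,125],[202,122],[254,115],[318,105]],.084).tolist())
print('lugs outer/inner', f([[199,140],[212,135],[222,215],[335,118],[350,118],[357,195]],.105).tolist())
print('tab', f([[275,168]],.088), 'blade',f([[272,105]],.084).tolist())
print('stop', f([[348,200],[358,200],[366,335],[376,333]],.075).tolist())
print('blank',f([[461,238],[722,190],[733,262],[472,308]],.057).tolist())
print('jar',f([[131,425]],.057))
print('side rail', proj('side',T(p,F)).round().tolist())
E
```

```text
fence [ 0.5069994  -0.01569066  0.13687446] [[-1.3, 0.1], [0.1, -0.3], [1.1, 0.3], [-0.5, 0.3], [0.2, -0.9], [-0.1, -0.1], [-0.6, 0.3], [1.3, -0.0]]
bar back/front corners [[105.6, 184.2, 84.0], [107.1, -4.0, 84.0], [83.2, 175.8, 84.0], [84.1, -2.4, 84.0]]
notch lips [[84.6, 157.8, 84.0], [84.2, 144.7, 84.0], [83.8, 117.3, 84.0], [84.0, 104.1, 84.0], [84.3, 73.0, 84.0], [85.6, 34.6, 84.0]]
lugs outer/inner [[68.9, 105.3, 105.0], [70.9, 97.5, 105.0], [23.5, 97.0, 105.0], [72.0, 25.4, 105.0], [70.9, 16.7, 105.0], [25.4, 18.2, 105.0]]
tab [[50.3 64.2 88. ]] blade [[89.0, 61.7, 84.0]]
stop [[28.2, 23.9, 75.0], [27.5, 17.9, 75.0], [-53.2, 23.1, 75.0], [-52.8, 17.1, 75.0]]
blank [[-0.3, -41.1, 57.0], [9.2, -202.0, 57.0], [-35.2, -202.2, 57.0], [-43.3, -42.2, 57.0]]
jar [[-87.8 169.2  57. ]]
side rail [[250.0, 186.0], [354.0, 233.0], [317.0, 275.0], [208.0, 219.0], [242.0, 181.0], [349.0, 229.0], [235.0, 187.0], [343.0, 236.0]]
```

The crop confirms it: the blank on the bed at top picture (332,200) measures about 161 x 44 mm. The carriage is at travel ≈ 0.012, and the next notch is at fence y ≈ 110.7 mm, so travel ≈ 0.061.

```bash
cat >> h.py <<'E'
from scipy.spatial.transform import Rotation as Ro
def mv(F,ang=None):
    "shift in tool cm to fence point F (m), spin to tool-x at fence angle ang"
    p=np.load('fence.npy'); s=manip.state(); R=Ro.from_quat(s['ee_rot']).as_matrix()
    W=T(p,np.array(F,float))[0]; d=R.T@(W-s['ee_pos'])*100
    sp=None
    if ang is not None:
        h=np.arctan2(R[1,0],R[0,0]); sp=(h-(p[2]+ang)+np.pi)%(2*np.pi)-np.pi
    print('shift',np.round(d,2),'spin',None if sp is None else round(sp,4))
def st():
    p=np.load('fence.npy'); s=manip.state(); R=Ro.from_quat(s['ee_rot']).as_matrix()
    f=np.array(s['wrist_force']); c,n=np.cos(p[2]),np.sin(p[2])
    print('t',round(s['time'],2),'F mm',np.round(Ti(p,s['ee_pos'])[0]*1e3,1),'force fence',np.round([c*f[0]+n*f[1],-n*f[0]+c*f[1],f[2]],2),'hdg',round(np.arctan2(R[1,0],R[0,0])-p[2],3),'gap',round(s['finger_gap'],4))
E
python3 - <<'E'
from h import *
st(); mv([.05,.062,.208],np.pi/2)
mv([.05,.062,.115],np.pi/2)
print(ray('top',[[445,183]],0))
E
```

```text
t 0.6 F mm [-308.7 -536.5  207.8] force fence [-0.61 -0.32 -0.64] hdg 0.299 gap 0.0856
shift [ 5.190e+01 -4.663e+01 -2.000e-02] spin -1.2719
shift [ 51.9  -46.63   9.28] spin -1.2719
[[ 0.56161135 -0.45019843  0.        ]]
```

Request:
step_arm:
  plan:
    - [0,51.9,-46.6,0,-1.272]
    - [0,51.9,-46.6,0,-1.272]
    - [0,51.9,-46.6,0,-1.272]
    - [0,51.9,-46.6,0,-1.272]
    - [0,51.9,-46.6,0,-1.272]
    - [0,51.9,-46.6,0,-1.272]
    - [0,51.9,-46.6,0,-1.272]
    - [0,51.9,-46.6,0,-1.272]
    - [0,51.9,-46.6,0,-1.272]
    - [0,51.9,-46.6,0,-1.272]
    - [0,51.9,-46.6,0,-1.272]
    - [0,51.9,-46.6,0,-1.272]
    - [0,51.9,-46.6,0,-1.272]
    - [0,51.9,-46.6,0,-1.272]
    - [0,51.9,-46.6,0,-1.272]
    - [0,51.9,-46.6,0,-1.272]
    - [0,51.9,-46.6,0,-1.272]
    - [0,51.9,-46.6,0,-1.272]
    - [0,51.9,-46.6,0,-1.272]
    - [0,51.9,-46.6,0,-1.272]

```text
time: 2.6
ee_pos: [0.5481, 0.0514, 0.2079]
ee_rot: [0.658, 0.753, 0.0, 0.0]
wrist_force: [0.0, -0.3, -0.2]
finger_gap: 0.0001
gripper_force: 0.0
```

Run:
```python
from h import *
st(); mv([.05,.062,.093],np.pi/2); mv([.05,.062,.0785])
```

```text
t 2.6 F mm [ 49.9  60.9 207.9] force fence [-0.02 -0.32 -0.16] hdg 1.569 gap 0.0001
shift [1.100e-01 1.000e-02 1.149e+01] spin -0.0013
shift [1.100e-01 1.000e-02 1.294e+01] spin None
```

Request:
step_arm:
  plan:
    - [0,0.1,0,4,0]
    - [0,0.1,0,8,0]
    - [0,0.1,0,10.5,0]
    - [0,0.1,0,11.5,0]
    - [0,0.1,0,11.9,0]
    - [0,0.1,0,12.2,0]
    - [0,0.1,0,12.2,0]

```text
time: 3.3
ee_pos: [0.5491, 0.0531, 0.0871]
ee_rot: [0.657, 0.754, 0.001, 0.001]
wrist_force: [0.1, -1.0, 0.1]
finger_gap: -0.0
gripper_force: 0.0
```

Run:
```python
from h import *
st()
```

```text
t 3.3 F mm [51.1 62.4 87.1] force fence [-0.02 -0.96  0.06] hdg 1.571 gap -0.0
```

Request:
step_arm:
  plan:
    - [0,0,0,0.3,0]
    - [0,0,0,0.5,0]
    - [0,0,0,0.7,0]
    - [0,0,0,0.75,0]
    - [0,0,0,0.75,0]

```text
time: 3.8
ee_pos: [0.5479, 0.0533, 0.0782]
ee_rot: [0.657, 0.754, -0.0, -0.0]
wrist_force: [-0.6, 0.6, -0.3]
finger_gap: -0.0
gripper_force: 0.0
```

Run:
```python
from h import *
st()
```

```text
t 3.8 F mm [50.  62.7 78.2] force fence [-0.52  0.72 -0.26] hdg 1.571 gap -0.0
```

No reaction force at this height, so I look.

Run:
```python
from h import *
a=manip.read_camera('side')[160:260,220:340]; b=manip.read_camera('top')[140:240,200:320]
st()
cv2.imwrite('pics/p1.png',np.vstack([cv2.resize(x,(360*4//3,300*4//3*3//4),interpolation=cv2.INTER_CUBIC) for x in (a,b)])[:600])
```

```text
t 3.9 F mm [50.1 62.7 78.4] force fence [-0.12 -0.12 -0.33] hdg 1.571 gap -0.0001
```

View pics/p1.png

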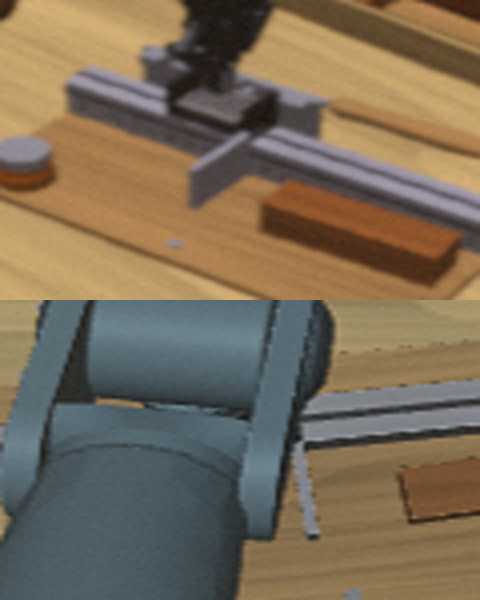

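Run:
```python
from h import *
p=np.load('fence.npy'); s=manip.state()
print('tcp side',proj('side',[s['ee_pos']]),'top',proj('top',[s['ee_pos']]))
K=np.array([[50,62,88],[24,31,88],[24,93,88],[76,31,88],[76,93,88],[-50,17,75],[-120,220,12],[-120,-220,12]])/1e3
print(proj('side',T(p,K)).round(1).tolist())
im=cv2.imread('pics/side0.png')
for q in proj('side',T(p,K)): cv2.circle(im,tuple(int(round(v*16)) for v in q),8,(0,0,255),-1,cv2.LINE_AA,4)
c=cv2.resize(im[170:290,200:360],None,fx=5,fy=5,interpolation=cv2.INTER_CUBIC); cv2.imwrite('pics/p2.png',c)
print(manip.camera_model('top').keys())
```

```text
tcp side [[274.09718218 195.74256932]] top [[255.95000535 180.33676675]]
[[274.3, 193.6], [277.2, 200.7], [262.5, 194.0], [286.0, 193.2], [271.4, 186.7], [267.5, 216.8], [208.0, 218.6], [317.0, 275.2]]
dict_keys(['vfov', 'cx', 'cy', 'R', 't'])
```

View pics/p2.png

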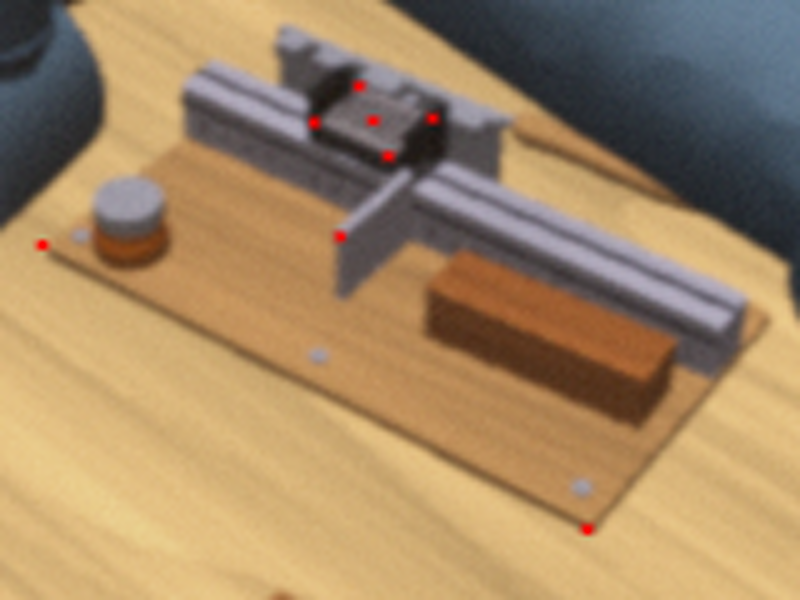

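Request:
step_arm:
  plan:
    - [0,0,0,0.1,0]
    - [0,0,0,0.2,0]
    - [0,0,0,0.2,0]

```text
time: 4.2
ee_pos: [0.5479, 0.0533, 0.0761]
ee_rot: [0.657, 0.754, -0.0, -0.0]
wrist_force: [0.2, 1.0, -0.5]
finger_gap: -0.0002
gripper_force: 0.0
```

Run:
```python
from h import *
a=manip.read_camera('side')[170:220,240:310]
st()
cv2.imwrite('pics/p3.png',cv2.resize(a,None,fx=8,fy=8,interpolation=cv2.INTER_CUBIC))
```

```text
t 4.25 F mm [50.  62.7 76.2] force fence [ 0.15  0.37 -0.04] hdg 1.571 gap 0.0002
```

View pics/p3.png

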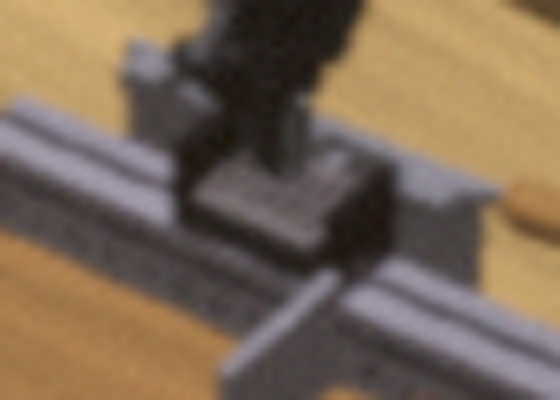

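The tip seems to be only just reaching the tab, around side (276,192), so I keep probing down slowly.

Request:
step_arm:
  plan:
    - [0,0,0,0.1,0]
    - [0,0,0,0.2,0]
    - [0,0,0,0.3,0]
    - [0,0,0,0.3,0]

```text
time: 4.65
ee_pos: [0.5479, 0.0533, 0.073]
ee_rot: [0.657, 0.754, -0.0, -0.0]
wrist_force: [-0.4, -0.4, 0.2]
finger_gap: 0.0001
gripper_force: 0.0
```

Run:
```python
from h import *
st()
```

```text
t 4.65 F mm [49.9 62.8 73. ] force fence [-0.46 -0.3   0.21] hdg 1.571 gap 0.0001
```

Request:
step_arm:
  plan:
    - [0,0,0,0.1,0]
    - [0,0,0,0.2,0]
    - [0,0,0,0.2,0]

```text
time: 4.95
ee_pos: [0.5479, 0.0533, 0.0711]
ee_rot: [0.657, 0.754, -0.0, -0.0]
wrist_force: [-0.9, 0.3, -0.9]
finger_gap: -0.0002
gripper_force: 0.0
```

Run:
```python
from h import *
st(); st()
```

```text
t 4.95 F mm [49.9 62.7 71.1] force fence [-0.82  0.44 -0.88] hdg 1.571 gap -0.0002
t 4.95 F mm [49.9 62.7 71.1] force fence [-0.82  0.44 -0.88] hdg 1.571 gap -0.0002
```

Request:
step_arm:
  plan:
    - [0,0,0,0.1,0]
    - [0,0,0,0.2,0]
    - [0,0,0,0.2,0]

```text
time: 5.25
ee_pos: [0.5479, 0.0533, 0.0691]
ee_rot: [0.657, 0.754, -0.0, -0.0]
wrist_force: [-0.5, -0.8, -0.5]
finger_gap: -0.0001
gripper_force: 0.0
```

Run:
```python
from h import *
s=manip.state(); print(np.round(s['effort'],2),s['wrist_torque']); st()
im=manip.read_camera('side')
p=proj('side',[s['ee_pos']])[0]; print(p)
a=im[165:225,235:315]
c=cv2.resize(a,None,fx=8,fy=8,interpolation=cv2.INTER_CUBIC)
b=cv2.resize(cv2.imread('pics/side0.png')[165:225,235:315],None,fx=8,fy=8,interpolation=cv2.INTER_CUBIC)
cv2.circle(c,tuple(int(v) for v in ((p+.5-[235,165])*8)),3,(0,0,255),-1)
cv2.imwrite('pics/p4.png',cv2.resize(np.hstack([b[:,100:500],c[:,100:500]]),None,fx=1,fy=1))
```

```text
[-1.000e-02 -3.586e+01 -2.805e+01 -0.000e+00 -1.000e-02  0.000e+00] [-0.01810186  0.00766134  0.0118457 ]
t 5.25 F mm [49.9 62.7 69.1] force fence [-0.64 -0.75 -0.55] hdg 1.571 gap -0.0001
[274.02648449 197.89301932]
```

View pics/p4.png

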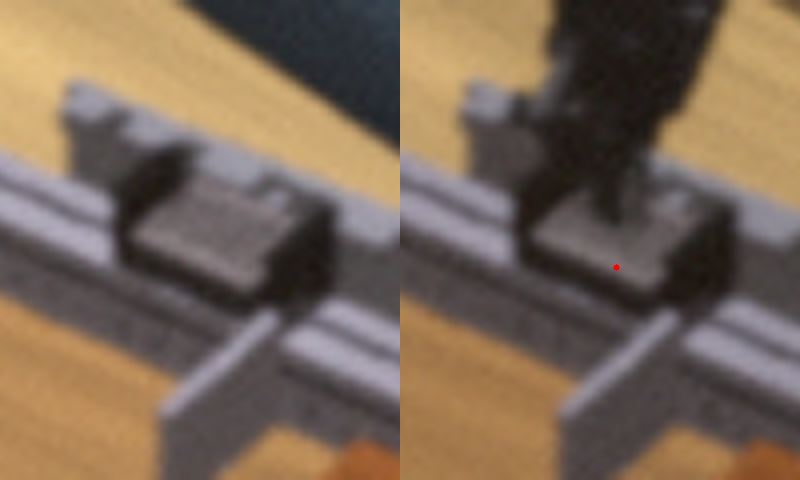

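The fingertip shows at crop (620,225), about 20 mm above the reported TCP (red dot at (616,268)). So the real tip is still just over the raised tab, and I continue down until contact.

Request:
step_arm:
  plan:
    - [0,0,0,0.1,0]
    - [0,0,0,0.2,0]
    - [0,0,0,0.2,0]

```text
time: 5.6
ee_pos: [0.5479, 0.0533, 0.0671]
ee_rot: [0.657, 0.754, -0.0, -0.0]
wrist_force: [-0.1, 0.5, -0.1]
finger_gap: -0.0
gripper_force: 0.0
```

Request:
step_arm:
  plan:
    - [0,0,0,0.1,0]
    - [0,0,0,0.15,0]
    - [0,0,0,0.15,0]

```text
time: 5.9
ee_pos: [0.5479, 0.0533, 0.0656]
ee_rot: [0.657, 0.754, -0.0, -0.0]
wrist_force: [0.9, -0.1, 0.9]
finger_gap: 0.0001
gripper_force: 0.0
```

Request:
step_arm:
  plan:
    - [0,0,0,0.1,0]
    - [0,0,0,0.15,0]
    - [0,0,0,0.15,0]

```text
time: 6.2
ee_pos: [0.5481, 0.0532, 0.0645]
ee_rot: [0.657, 0.754, -0.0, -0.0]
wrist_force: [-0.3, -0.5, 2.9]
finger_gap: 0.0
gripper_force: 1.3
```

Request:
step_arm:
  plan:
    - [0,0,0,0.1,0]
    - [0,0,0,0.15,0]
    - [0,0,0,0.15,0]

```text
time: 6.5
ee_pos: [0.5481, 0.0532, 0.0631]
ee_rot: [0.657, 0.754, 0.0, 0.0]
wrist_force: [-1.9, -0.1, 5.6]
finger_gap: 0.0
gripper_force: 2.6
```

Request:
step_arm:
  plan:
    - [0,0,0,0.15,0]
    - [0,0,0,0.3,0]
    - [0,0,0,0.45,0]
    - [0,0,0,0.6,0]
    - [0,0,0,0.6,0]

```text
time: 7.0
ee_pos: [0.5482, 0.0532, 0.0572]
ee_rot: [0.657, 0.754, 0.0, 0.0]
wrist_force: [-2.5, 0.1, 7.7]
finger_gap: 0.0002
gripper_force: 3.4
```

Request:
step_arm:
  plan:
    - [0,0,0,0.1,0]
    - [0,0,0,0.2,0]
    - [0,0,0,0.3,0]
    - [0,0,0,0.35,0]
    - [0,0,0,0.35,0]

```text
time: 7.5
ee_pos: [0.5482, 0.0532, 0.054]
ee_rot: [0.657, 0.754, -0.0, 0.0]
wrist_force: [-3.9, 0.1, 8.2]
finger_gap: 0.0002
gripper_force: 3.9
```

Request:
step_arm:
  plan:
    - [0,0.3,0,0,0]
    - [0,0.7,0,0,0]
    - [0,1.1,0,0,0]
    - [0,1.5,0,0,0]
    - [0,1.8,0,0,0]
    - [0,2.0,0,0,0]
    - [0,2.0,0,0,0]

```text
time: 8.2
ee_pos: [0.5454, 0.0727, 0.054]
ee_rot: [0.657, 0.754, -0.0, 0.0]
wrist_force: [-3.9, -1.9, 6.7]
finger_gap: 0.0001
gripper_force: 3.9
```

Run:
```python
from h import *
st()
for n in('side','top'):
  manip.read_camera(n)
  for t in ('carriage','tab','stop_face'): print(n,t,[(round(d['conf'],2),np.round(d['rect'],1).tolist()) for d in manip.look_for(n,t)][:2])
```

```text
t 8.2 F mm [50.1 82.3 54. ] force fence [-4.14 -1.37  6.68] hdg 1.571 gap 0.0001
side carriage [(0.96, [254.4, 187.2, 27.3, 37.9]), (0.41, [286.2, 221.8, 48.7, 35.4])]
side tab [(0.41, [259.1, 187.1, 16.4, 15.0]), (0.21, [205.8, 182.8, 149.2, 93.0])]
side stop_face [(0.75, [255.6, 184.1, 31.2, 42.1])]
top carriage []
top tab []
top stop_face [(0.61, [265.2, 180.6, 3.6, 40.2])]
```

```bash
cat >> h.py <<'E'
def plate(im,x0=-.048,x1=-.02):
    "centre y (mm) of the stop plate's top from saturation in the rectified top view"
    p=np.load('fence.npy'); ys=np.arange(-.02,.12,.0005); out=[]
    for x in np.linspace(x0,x1,8):
        q=proj('top',T(p,np.c_[np.full_like(ys,x),ys,np.full_like(ys,.075)])).astype(np.float32)
        c=cv2.remap(im,q[None,:,0],q[None,:,1],cv2.INTER_LINEAR)[0].astype(float)
        w=np.clip(c[:,0]/c[:,2]-.75,0,None)*np.clip(c[:,0]-90,0,None)
        i=w.argmax(); k=slice(max(i-16,0),i+17)
        out.append((w[k]*ys[k]).sum()/max(w[k].sum(),1e-9))
    out=np.array(out)*1e3; print('plate centre y mm',out.round(1), 'carriage mid', round(np.median(out)+41,1))
E
python3 - <<'E'
from h import *
plate(cv2.imread('pics/top0.png')); plate(manip.read_camera('top'))
E
```

```text
plate centre y mm [19.4 20.5 20.8 20.6 20.4 19.8 20.6 20.8] carriage mid 61.5
plate centre y mm [39.4 39.7 39.7 40.4 40.5 39.9 39.7 40.2] carriage mid 80.8
```

The carriage came along by friction (middle now at 80.8 mm, so the blade is under the tooth). I lift off the tab and push the +y lug.

Request:
step_arm:
  plan:
    - [0,0,0,-0.4,0]
    - [0,0,0,-0.8,0]
    - [0,0,0,-1.2,0]
    - [0,0,0,-1.25,0]
    - [0,0.7,0,-1.25,0]
    - [0,1.3,0,-1.25,0]
    - [0,1.7,0,-1.25,0]
    - [0,2.0,0,-1.25,0]
    - [0,2.3,0,-1.25,0]
    - [0,2.6,0,-1.25,0]
    - [0,2.9,0,-1.25,0]
    - [0,3.2,0,-1.25,0]
    - [0,3.5,0,-1.25,0]
    - [0,3.5,0,-1.25,0]

```text
time: 10.05
ee_pos: [0.5405, 0.1068, 0.0657]
ee_rot: [0.657, 0.754, -0.001, 0.001]
wrist_force: [-0.4, -5.7, -0.5]
finger_gap: -0.0002
gripper_force: 2.4
```

Run:
```python
from h import *
st(); plate(manip.read_camera('top'))
```

```text
t 10.05 F mm [ 49.9 116.7  65.7] force fence [-1.19 -5.59 -0.53] hdg 1.571 gap -0.0002
plate centre y mm [51.6 51.7 51.3 50.9 51.  52.  51.8 51.4] carriage mid 92.5
```

Request:
step_arm:
  plan:
    - [0,0.3,0,0,0]
    - [0,0.6,0,0,0]
    - [0,0.9,0,0,0]
    - [0,1.2,0,0,0]
    - [0,1.4,0,0,0]
    - [0,1.4,0,0,0]

```text
time: 10.7
ee_pos: [0.5385, 0.1212, 0.0657]
ee_rot: [0.657, 0.754, -0.0, 0.0]
wrist_force: [-0.7, -1.7, -0.5]
finger_gap: -0.0001
gripper_force: 1.2
```

Run:
```python
from h import *
st(); plate(manip.read_camera('top'))
```

```text
t 10.7 F mm [ 49.9 131.4  65.7] force fence [-0.89 -1.59 -0.45] hdg 1.571 gap -0.0001
plate centre y mm [66.4 66.3 66.4 65.8 65.3 66.1 66.4 66.5] carriage mid 107.3
```

Request:
step_arm:
  plan:
    - [0,0.1,0,0,0]
    - [0,0.2,0,0,0]
    - [0,0.3,0,0,0]
    - [0,0.3,0,0,0]

```text
time: 11.15
ee_pos: [0.538, 0.1248, 0.0657]
ee_rot: [0.657, 0.754, -0.0, -0.0]
wrist_force: [-0.9, -0.2, -1.0]
finger_gap: -0.0003
gripper_force: 0.9
```

Request:
step_arm:
  plan:
    - [0,-0.4,0,0,0]
    - [0,-0.8,0,0,0]
    - [0,-0.8,0,0.1,0]
    - [0,-0.8,0,0.2,0]
    - [0,-0.8,0,0.2,0]

```text
time: 11.65
ee_pos: [0.5398, 0.1166, 0.0644]
ee_rot: [0.657, 0.754, 0.0, 0.0]
wrist_force: [-1.9, -1.4, 5.1]
finger_gap: 0.0001
gripper_force: 2.4
```

Run:
```python
from h import *
st(); plate(manip.read_camera('top'))
```

```text
t 11.65 F mm [ 50.5 126.6  64.4] force fence [-2.06 -1.12  5.08] hdg 1.571 gap 0.0001
plate centre y mm [70.1 69.1 69.4 69.3 70.  70.1 69.3 69.2] carriage mid 110.3
```

The latch is up again: contact with about 5 N at the raised height, carriage middle 110.3 mm in the notch at 110.7. Now I lift and go to the -x side of the blank.

Request:
step_arm:
  plan:
    - [0,0,0,-2,0]
    - [0,0,0,-6,0]
    - [0,0,0,-8,0]
    - [0,-24.8,-12.5,-8,0]
    - [0,-24.8,-12.5,-8,0]
    - [0,-24.8,-12.5,-8,0]
    - [0,-24.8,-12.5,-8,0]
    - [0,-24.8,-12.5,-8,0]
    - [0,-24.8,-12.5,-8,0]
    - [0,-24.8,-12.5,-8,0]
    - [0,-24.8,-12.5,-8,0]
    - [0,-24.8,-12.5,-8,0]

```text
time: 12.9
ee_pos: [0.4494, -0.1451, 0.1435]
ee_rot: [0.657, 0.754, 0.0, -0.0]
wrist_force: [0.5, 0.3, 0.4]
finger_gap: 0.0001
gripper_force: 0.0
```

Run:
```python
from h import *
st(); mv([-.075,-.122,.007],np.pi/2); t=manip.read_camera('top'); plate(t); cv2.imwrite('pics/top1.png',t)
a=manip.read_camera('side'); cv2.imwrite('pics/side1.png',a); b=manip.masks_of('side','blank'); print([(round(d['conf'],2),d['rect']) for d in b])
```

```text
t 12.9 F mm [ -74.7 -120.4  143.5] force fence [0.53 0.2  0.4 ] hdg 1.572 gap 0.0001
shift [-0.17 -0.03 13.65] spin 0.0013
plate centre y mm [70.1 69.2 69.3 69.4 69.9 70.  69.4 69.4] carriage mid 110.4
[(0.73, [283.2, 217.0, 53.8, 39.3]), (0.64, [243.7, 291.7, 73.5, 63.3]), (0.63, [156.0, 192.1, 16.3, 52.5])]
```

Request:
step_arm:
  plan:
    - [0,0,0,5,0]
    - [0,0,0,9.5,0]
    - [0,0,0,12,0]
    - [0,0,0,12.8,0]
    - [0,0,0,13.5,0]
    - [0,0,0,13.5,0]

```text
time: 13.65
ee_pos: [0.45, -0.1461, 0.0092]
ee_rot: [0.657, 0.754, 0.0, 0.0]
wrist_force: [-0.4, 0.2, 0.4]
finger_gap: -0.0001
gripper_force: 0.0
```

Request:
step_arm:
  plan:
    - [0,0,0.5,0,0]
    - [0,0,1.0,0,0]
    - [0,0,1.5,0,0]
    - [0,0,2.0,0,0]
    - [0,0,2.4,0,0]
    - [0,0,2.8,0,0]
    - [0,0,3.2,0,0]
    - [0,0,3.5,0,0]
    - [0,0,3.5,0,0]

```text
time: 14.55
ee_pos: [0.4845, -0.1412, 0.0087]
ee_rot: [0.657, 0.754, 0.0, 0.0]
wrist_force: [-0.0, -0.2, -0.7]
finger_gap: 0.0002
gripper_force: 0.0
```

Run:
```python
from h import *
st(); a=manip.read_camera('side'); cv2.imwrite('pics/side2.png',a)
b=manip.masks_of('side','blank'); print([(round(d['conf'],2),d['rect']) for d in b])
```

```text
t 14.55 F mm [ -39.5 -121.3    8.7] force fence [-0.04 -0.16 -0.74] hdg 1.571 gap 0.0002
[(0.87, [284.1, 214.1, 56.4, 40.1]), (0.83, [242.3, 290.7, 75.5, 60.7]), (0.64, [210.2, 180.3, 142.8, 95.9]), (0.6, [154.1, 191.5, 17.4, 52.9])]
```

Request:
step_arm:
  plan:
    - [0,0,0.3,0,0]
    - [0,0,0.6,0,0]
    - [0,0,0.9,0,0]
    - [0,0,0.9,0,0]

```text
time: 15.05
ee_pos: [0.4934, -0.1401, 0.0088]
ee_rot: [0.657, 0.754, 0.0, 0.0]
wrist_force: [-0.7, 0.5, -0.1]
finger_gap: 0.0001
gripper_force: 0.1
```

Run:
```python
from h import *
st(); a=manip.read_camera('side'); cv2.imwrite('pics/side3.png',a)
c=[cv2.resize(cv2.imread(f'pics/{n}.png')[190:290,240:360],None,fx=3.3,fy=5*.66,interpolation=cv2.INTER_CUBIC) for n in('side1','side3')]
cv2.imwrite('pics/p5.png',np.hstack(c))
```

```text
t 15.05 F mm [ -30.4 -121.4    8.8] force fence [-0.67  0.61 -0.05] hdg 1.571 gap 0.0001
```

View pics/p5.png

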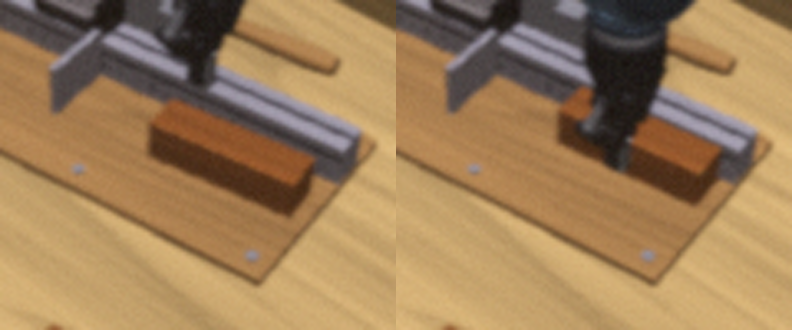

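The right half of p5 shows the finger at (615,160) on the blank's -x side. The blank has moved towards the fence and is nearly parallel, with a little gap left, so I push on until the force rises.

Request:
step_arm:
  plan:
    - [0,0,0.2,0,0]
    - [0,0,0.4,0,0]
    - [0,0,0.5,0,0]
    - [0,0,0.5,0,0]

```text
time: 15.5
ee_pos: [0.4974, -0.1393, 0.0088]
ee_rot: [0.657, 0.754, -0.0, -0.001]
wrist_force: [-5.1, 0.2, 3.4]
finger_gap: -0.0002
gripper_force: 2.4
```

Request:
step_arm:
  plan:
    - [0,0,0.2,0,0]
    - [0,0,0.4,0,0]
    - [0,0,0.4,0,0]

```text
time: 15.8
ee_pos: [0.4973, -0.1392, 0.0088]
ee_rot: [0.656, 0.755, -0.004, -0.005]
wrist_force: [-24.0, -3.9, 19.9]
finger_gap: 0.0005
gripper_force: 12.7
```

Request:
step_arm:
  plan:
    - [0,0,-0.5,0,0]
    - [0,0,-2.5,0,0]
    - [0,0,-2.5,-4,0]
    - [0,0,-2.5,-8,0]
    - [0,-4,-2.5,-8,0]
    - [0,-9,-2.5,-8,0]
    - [0,-11.5,0,-8,0]
    - [0,-11.5,2.5,-8,0]
    - [0,-11.5,2.5,-8,0]
    - [0,-11.5,2.5,-8,0]
    - [0,-11.5,2.5,-8,0]

```text
time: 16.9
ee_pos: [0.5417, -0.2488, 0.0884]
ee_rot: [0.657, 0.754, -0.0, -0.0]
wrist_force: [0.4, 0.4, 0.4]
finger_gap: -0.0001
gripper_force: 0.0
```

```bash
cat >> h.py <<'E'
def blank(im):
    "blank's top outline in fence mm, from its colour in the rectified top view at z=57"
    p=np.load('fence.npy'); xs=np.arange(-.06,.03,.0005); ys=np.arange(-.23,.09,.0005)
    X,Y=np.meshgrid(xs,ys,indexing='ij')
    q=proj('top',T(p,np.c_[X.ravel(),Y.ravel(),np.full(X.size,.057)])).astype(np.float32).reshape(*X.shape,2)
    c=cv2.remap(im,q[...,0],q[...,1],cv2.INTER_LINEAR).astype(float)
    m=((c[...,2]/np.maximum(c[...,0],1)>1.9)&(c[...,2]>75)).astype(np.uint8)
    m=cv2.morphologyEx(m,cv2.MORPH_OPEN,np.ones((9,9),np.uint8))
    n,l,s,_=cv2.connectedComponentsWithStats(m); k=1+s[1:,4].argmax(); i,j=np.nonzero(l==k)
    r=cv2.minAreaRect(np.c_[ys[j],xs[i]].astype(np.float32)*1000)
    print('blank y,x mm',np.round(r[0],1),np.round(r[1],1),round(r[2],1),'y range',ys[j].min()*1e3,ys[j].max()*1e3,'x range',xs[i].min()*1e3,xs[i].max()*1e3)
    for y in np.arange(ys[j].min()+.01,ys[j].max(),.035):
        e=xs[i[abs(ys[j]-y)<.001]]; print(' y',round(y*1e3),'x',np.round([e.min()*1e3,e.max()*1e3],1))
E
python3 - <<'E'
from h import *
st(); mv([.0075,-.232,.008],np.pi/2)
blank(cv2.imread('pics/top0.png')); t=manip.read_camera('top'); cv2.imwrite('pics/top2.png',t); blank(t); plate(t)
E
```

```text
t 16.9 F mm [   2.6 -235.7   88.4] force fence [0.4  0.31 0.42] hdg 1.571 gap -0.0001
shift [0.36 0.5  8.04] spin 0.0004
blank y,x mm [-121.5  -16.6] [ 46.9 163.2] 87.3 y range -203.5 -39.999999999999844 x range -42.999999999999986 10.000000000000064
 y -193 x [-36.  10.]
 y -158 x [-36.5   8. ]
 y -123 x [-39.5   6.5]
 y -88 x [-40.5   4. ]
 y -53 x [-43.   2.]
blank y,x mm [-120.5    7.2] [ 44.5 159. ] 90.0 y range -199.99999999999997 -40.999999999999844 x range -14.999999999999957 29.50000000000008
 y -190 x [15.5 29.5]
 y -155 x [-13.   29.5]
 y -120 x [-13.5  29.5]
 y -85 x [-14.5  29.5]
 y -50 x [-14.5  29.5]
plate centre y mm [70.1 69.2 69.3 69.1 69.8 70.  69.3 69.3] carriage mid 110.3
```

Request:
step_arm:
  plan:
    - [0,0,0.4,4,0]
    - [0,0,0.4,7,0]
    - [0,0,0.4,8,0]
    - [0,0,0.4,8,0]
    - [0,0.9,0.4,8,0]
    - [0,1.7,0.4,8,0]
    - [0,2.2,0.4,8,0]
    - [0,2.7,0.4,8,0]
    - [0,3.2,0.4,8,0]
    - [0,3.7,0.4,8,0]
    - [0,4.2,0.4,8,0]
    - [0,4.7,0.4,8,0]
    - [0,5.2,0.4,8,0]
    - [0,5.7,0.4,8,0]
    - [0,6.2,0.4,8,0]
    - [0,6.7,0.4,8,0]
    - [0,7.2,0.4,8,0]
    - [0,7.7,0.4,8,0]
    - [0,8.0,0.4,8,0]
    - [0,8.0,0.4,8,0]

```text
time: 18.95
ee_pos: [0.5349, -0.1686, 0.0085]
ee_rot: [0.657, 0.754, 0.0, -0.001]
wrist_force: [0.2, 0.1, -0.6]
finger_gap: -0.0003
gripper_force: 0.0
```

Run:
```python
from h import *
st(); t=manip.read_camera('top'); cv2.imwrite('pics/top3.png',t); blank(t); plate(t)
```

```text
t 18.95 F mm [   6.8 -155.3    8.5] force fence [ 0.25  0.09 -0.57] hdg 1.571 gap -0.0003
blank y,x mm [-39.2   7.2] [ 44.5 110.5] 90.0 y range -94.49999999999989 16.00000000000021 x range -14.999999999999957 29.50000000000008
 y -84 x [12.  29.5]
 y -49 x [-14.5  29.5]
 y -14 x [-15.   28.5]
plate centre y mm [70.1 69.2 69.4 69.3 69.9 70.1 69.4 69.4] carriage mid 110.4
```

Request:
step_arm:
  plan:
    - [0,0.5,0,0,0]
    - [0,1.0,0,0,0]
    - [0,1.5,0,0,0]
    - [0,2.0,0,0,0]
    - [0,2.5,0,0,0]
    - [0,3.0,0,0,0]
    - [0,3.5,0,0,0]
    - [0,3.9,0,0,0]
    - [0,4.2,0,0,0]
    - [0,4.4,0,0,0]
    - [0,4.4,0,0,0]

```text
time: 20.1
ee_pos: [0.5294, -0.1256, 0.0088]
ee_rot: [0.657, 0.754, 0.0, -0.0]
wrist_force: [0.4, 0.3, -0.5]
finger_gap: -0.0001
gripper_force: 0.0
```

Run:
```python
from h import *
st(); t=manip.read_camera('top'); cv2.imwrite('pics/top4.png',t); blank(t); plate(t)
```

```text
t 20.1 F mm [   7.2 -112.     8.8] force fence [ 0.42  0.27 -0.48] hdg 1.571 gap -0.0001
blank y,x mm [9. 7.] [ 44.7 101.3] 89.6 y range -41.499999999999844 59.50000000000025 x range -15.499999999999957 29.50000000000008
 y -31 x [10.5 29.5]
 y 4 x [-14.  29.]
 y 39 x [-14.5  29. ]
plate centre y mm [70.1 69.2 69.3 69.3 69.9 70.  69.4 69.4] carriage mid 110.4
```

Remaining gap about 6 mm; I push in small steps until contact shows.

Request:
step_arm:
  plan:
    - [0,0.2,0,0,0]
    - [0,0.35,0,0,0]
    - [0,0.5,0,0,0]
    - [0,0.6,0,0,0]
    - [0,0.6,0,0,0]

```text
time: 20.65
ee_pos: [0.5286, -0.12, 0.0089]
ee_rot: [0.657, 0.754, 0.0, 0.0]
wrist_force: [0.5, -0.2, 0.2]
finger_gap: -0.0001
gripper_force: 0.4
```

Request:
step_arm:
  plan:
    - [0,0.1,0,0,0]
    - [0,0.1,0,0,0]

```text
time: 20.85
ee_pos: [0.5285, -0.1191, 0.0089]
ee_rot: [0.657, 0.754, 0.0, 0.0]
wrist_force: [-0.5, -1.0, 0.3]
finger_gap: -0.0004
gripper_force: 0.7
```

Run:
```python
from h import *
st(); t=manip.read_camera('top'); cv2.imwrite('pics/top5.png',t); blank(t); plate(t)
```

```text
t 20.85 F mm [   7.2 -105.4    8.9] force fence [-0.63 -0.91  0.29] hdg 1.571 gap -0.0004
blank y,x mm [15.9  6.9] [44.6 98.1] 89.6 y range -32.99999999999984 65.00000000000026 x range -15.499999999999957 29.50000000000008
 y -23 x [10.5 29. ]
 y 12 x [-14.5  29. ]
 y 47 x [-15.  29.]
plate centre y mm [70.1 69.2 69.4 69.3 69.9 70.  69.4 69.4] carriage mid 110.4
```

Request:
step_arm:
  plan:
    - [0,0.05,0,0,0]
    - [0,0.05,0,0,0]

```text
time: 21.1
ee_pos: [0.5286, -0.119, 0.009]
ee_rot: [0.657, 0.754, -0.0, 0.001]
wrist_force: [0.7, -4.1, 0.3]
finger_gap: -0.0001
gripper_force: 1.8
```

Request:
step_arm:
  plan:
    - [0,0.05,0,0,0]
    - [0,0.05,0,0,0]

```text
time: 21.3
ee_pos: [0.5285, -0.1183, 0.0089]
ee_rot: [0.657, 0.754, -0.0, 0.0]
wrist_force: [-0.5, -3.6, -0.2]
finger_gap: 0.0002
gripper_force: 2.1
```

Request:
step_arm:
  plan:
    - [0,0.05,0,0,0]
    - [0,0.05,0,0,0]

```text
time: 21.5
ee_pos: [0.5283, -0.1177, 0.0089]
ee_rot: [0.657, 0.754, -0.0, 0.0]
wrist_force: [1.0, -4.4, 1.2]
finger_gap: -0.0
gripper_force: 2.2
```

Run:
```python
from h import *
st(); t=manip.read_camera('top'); cv2.imwrite('pics/top6.png',t); blank(t); plate(t)
```

```text
t 21.5 F mm [   7.2 -104.     8.9] force fence [ 0.4  -4.46  1.25] hdg 1.571 gap -0.0
blank y,x mm [17.4  6.9] [44.7 98. ] 89.7 y range -31.499999999999833 66.50000000000026 x range -15.499999999999957 29.50000000000008
 y -21 x [10.5 29. ]
 y 14 x [-15.  29.]
 y 49 x [-15.   28.5]
plate centre y mm [71.3 71.1 71.5 70.8 70.3 70.9 71.1 71.2] carriage mid 112.1
```

Request:
step_arm:
  plan:
    - [0,-0.3,0,0,0]
    - [0,-2,0,0,0]
    - [0,-2,0,-4,0]
    - [0,-2,0,-8,0]
    - [0,-2,-4,-8,0]
    - [0,-2,-7.7,-8,0]
    - [0,3,-7.7,-8,0]
    - [0,7,-7.7,-8,0]
    - [0,9.4,-7.7,-8,0]
    - [0,9.4,-7.7,-8,0]
    - [0,9.4,-7.7,-4,0]
    - [0,9.4,-7.7,-1,0]
    - [0,9.4,-7.7,0,0]
    - [0,9.4,-6.7,0,0]
    - [0,9.4,-5.7,0,0]
    - [0,9.4,-4.7,0,0]
    - [0,9.4,-4.1,0,0]
    - [0,9.4,-3.7,0,0]
    - [0,9.4,-3.7,0,0]

```text
time: 23.45
ee_pos: [0.4796, -0.0295, 0.0093]
ee_rot: [0.657, 0.754, 0.0, 0.0]
wrist_force: [-0.9, 0.3, -0.1]
finger_gap: -0.0003
gripper_force: 0.0
```

Run:
```python
from h import *
st()
```

```text
t 23.45 F mm [-29.   -9.9   9.3] force fence [-0.82  0.43 -0.06] hdg 1.571 gap -0.0003
```

Request:
step_arm:
  plan:
    - [0,0,0.1,0,0]
    - [0,0,0.2,0,0]
    - [0,0,0.25,0,0]
    - [0,0,0.25,0,0]

```text
time: 23.85
ee_pos: [0.4811, -0.0291, 0.0088]
ee_rot: [0.657, 0.754, 0.0, -0.0]
wrist_force: [-0.1, 0.3, -0.5]
finger_gap: -0.0001
gripper_force: 0.0
```

Request:
step_arm:
  plan:
    - [0,0,0.1,0,0]
    - [0,0,0.1,0,0]

```text
time: 24.05
ee_pos: [0.4815, -0.029, 0.0087]
ee_rot: [0.657, 0.754, -0.001, -0.001]
wrist_force: [-3.3, -1.6, 3.2]
finger_gap: 0.0001
gripper_force: 2.0
```

Request:
step_arm:
  plan:
    - [0,0,0.1,0,0]
    - [0,0,0.1,0,0]

```text
time: 24.25
ee_pos: [0.4814, -0.029, 0.0087]
ee_rot: [0.657, 0.754, -0.002, -0.002]
wrist_force: [-9.2, -2.0, 7.6]
finger_gap: -0.0001
gripper_force: 4.8
```

Request:
step_arm:
  plan:
    - [0,0,0.1,0,0]
    - [0,0,0.1,0,0]

```text
time: 24.45
ee_pos: [0.4814, -0.029, 0.0086]
ee_rot: [0.657, 0.754, -0.003, -0.003]
wrist_force: [-14.0, -3.9, 11.3]
finger_gap: -0.0002
gripper_force: 7.1
```

Request:
step_arm:
  plan:
    - [0,0,-0.4,0,0]
    - [0,0,-3,0,0]
    - [0,0,-3,-5,0]
    - [0,0,-3,-10,0]
    - [0,0,-8,-15,0]
    - [0,-5,-13,-18,0]
    - [0,-10,-13,-18,0]
    - [0,-15,-13,-18,0]
    - [0,-20,-13,-18,0]
    - [0,-25,-13,-18,0]
    - [0,-30,-13,-18,0]
    - [0,-30,-13,-18,0]
    - [0,-30,-13,-18,0]

```text
time: 25.75
ee_pos: [0.3964, -0.3472, 0.1889]
ee_rot: [0.658, 0.753, -0.0, 0.001]
wrist_force: [-0.4, 1.2, 0.1]
finger_gap: -0.0005
gripper_force: 0.0
```

Run:
```python
from h import *
st(); t=manip.read_camera('top'); cv2.imwrite('pics/top7.png',t); blank(t); plate(t)
s=manip.read_camera('side'); cv2.imwrite('pics/side7.png',s)
a=cv2.resize(t[145:265,190:380],(570,360),interpolation=cv2.INTER_CUBIC)
b=cv2.resize(s[170:240,220:350],(446,240),interpolation=cv2.INTER_CUBIC)
c=np.zeros((600,570,3),np.uint8); c[:360]=a; c[360:,:446]=b; cv2.imwrite('pics/p6.png',c)
```

```text
t 25.75 F mm [-154.8 -313.3  188.9] force fence [-0.23  1.26  0.11] hdg 1.567 gap -0.0005
blank y,x mm [-13.2   7.1] [ 44.8 159.5] 89.7 y range -92.99999999999989 66.50000000000026 x range -15.499999999999957 29.50000000000008
 y -83 x [-14.5  29.5]
 y -48 x [-15.   29.5]
 y -13 x [-15.   29.5]
 y 22 x [-14.  29.]
 y 57 x [-15.   28.5]
plate centre y mm [71.4 71.1 71.5 70.9 70.3 70.9 71.1 71.1] carriage mid 112.1
```

View pics/p6.png

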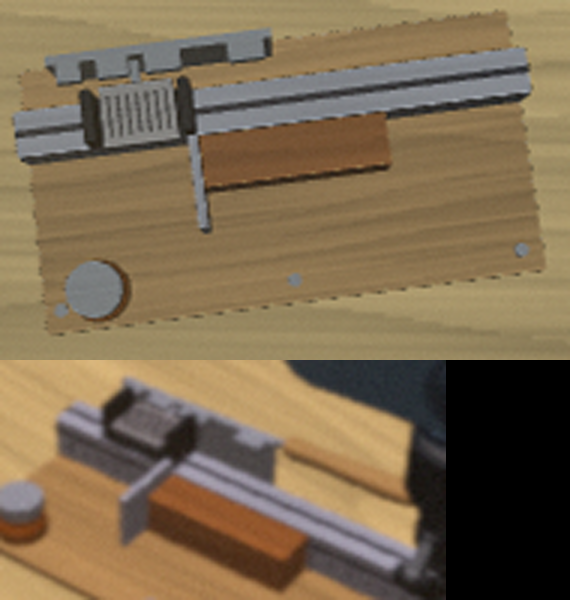

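The picture shows the blade sitting in the next notch at (135,68), the blank flush along the rail at (295,150), and its end against the stop plate at (198,165). The jar hasn't moved. I'm handing it in.

```bash
python3 -c "
from h import *
print(manip.job_done())"
```

```text
the job is handed in; nothing more can be done
None
```

The job is handed in (the hand-in gave no verdict): the stop is latched in the next notch with its tab up, and the blank lies snug along the fence with its end against the stop, to within about 0.5 mm in the last picture.

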